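# Spring open the green-lidded hardware case

## Robot

A 7-joint arm with a two-finger parallel gripper is mounted at the origin on the work surface. World frame = base frame: x ahead of the robot, y to its left, z up, the work surface at z = 0. Lengths are in m, angles in rad, forces in N, time in s.
With the tool pointing down it reaches from about 0.425 to 0.875 m from the base axis. Payload 8.4 kg.
Tool frame: the origin (TCP) lies on the centre line of the jaws, within the pads' length; the fingertips stand 14 mm ahead of it and the grasp point (between the pads) lies 5 mm behind it; z points along the fingers, y is the line along which they close (so a half turn about z gives the same grasp; the last joint's range is limited). The gripper opens to 85 mm and grips with 20 to 120 N. Pads are 22 mm wide; open, the fingers measure 114 mm over their backs; the gripper's body (76 mm by 85 mm) begins 54 mm behind the grasp point. The pads swing forward as they close: fully open they stand 13 mm farther back than shut.
Start: joints at [1.251, 0.333, 0.04, 1.465, -0.013, 1.343, -0.059], TCP at [0.142, -0.634, 0.245] pointing down, gripper open.
Joint ranges: [-2.58, 2.58], [-0.38, 2.09], [-1.3, 1.39], [0.25, 2.4], [-1.5, 4.64], [0.08, 2.09], [-2.65, 2.65]. Speed limits (rad/s): [2.22, 2.22, 2.79, 2.79, 3.14, 3.14, 3.14].

## Interface

Orientations are given as a 3x3 rotation matrix whose columns are the frame's x, y, z axes.
In Python, from station import status, viewer, order gives the robot as it stands. The module is installed in compiled form; this text tells all that it offers.
- The arm moves only by the tool servo_tool, never from a script. Its argument "plan" is a list of rows, each a list of 3 entries, a list of its own where there are three numbers: the turn, a rotation vector about the tool's x, y, z normalised to -1 to 1, where 1 is 180 degrees, then the shift along the tool's x, y, z normalised to -1 to 1, where 1 is 0.25 m, then the gripper's target within -1 to 1 (shut at 1, half-way at 0, fully open at -1). A call has exactly 8 rows; each row is the pose to reach, as a shift and turn from the pose commanded when the call began, along the tool's axes at that moment, turning the shorter way round; what a row does not reach only later rows make up. A row lasts 1/12 s, in which the tool goes at most 41.7 mm and 7.16 degrees, less where a joint would pass 70% of its speed; a pose out of reach is approached as far as the arm can. A call with a number of a shift or a turn outside -1 to 1 is refused whole. A call with a gripper value outside its range is refused whole. The fingers move at their own pace and stop on an object; "force" is the grip in N (left out, the last holds). Time passes only in rows, so rows that repeat a pose let the fingers close, or fill a call up. It gives the time, the measured TCP pose, the force, the opening and the grip force at its end, in the units of the state.
- status.state(): the state, without advancing time (a new reading comes with each control period).
- viewer.get_image(name): name is "side" or "top"; returns a dict with "color" (384x512x3 uint8, blue, green, red), "fx", "fy", "cx", "cy" (pixels), "k1" (the pictures are not rectified: a ray, as slopes to the right and down, at radius r is drawn at 1 + k1 r^2 times it, then the intrinsics apply), "R" (3x3) and "t" (3): a world point X has camera coordinates R X + t. Camera axes: x right, y down, z forward; pixel columns grow to the right and rows downward; lengths in m; the calibration is good to about 2 mm. A picture is of the moment at which its call begins. There is no depth.
- order.close_job(): hands the job in; it is judged then, once.
The state is a dict: "t": time; "joints": joint angles; "joint_velocities": joint speeds; "effort": joint torques, N m; "tcp_pos": TCP position; "orientation": TCP orientation; "contact_force": force on the tool from outside, world axes, zero at the start; "moment": the same for the moment, N m; "grip_width": finger opening in m; "finger_force": force on a finger pad.
Only numpy, scipy, OpenCV 4.12 (cv2) and the standard library are available. Lean on these libraries where they do the work, as an engineer would, in place of code of your own. Each camera call takes 0.05 s, during which the arm holds its last target. There are 200 camera calls.

## Task

Get the green-lidded hardware case open: with the fingertips slide the timber offcut that lies on its lid sideways onto the bare white deck of the same case, so that it lies flat there and wholly off the lid, without lifting or tipping it. Then press the green lid down near its front edge, at the white ring, until the push-to-open catch lets go, and take the hand away so that the lid stands ajar on its spring. Leave the blue-lidded case shut and the other things where they are.

Things in the scene. Friction and masses are not known exactly. Their poses are not given: they have to be found in the camera images.
- case_green: Fixed grey case, green lid, 180 (x) x 260 (y) x 70 mm high; origin centre of underside, on the bench; front at -x, z up. Lid: y +2 to +120, x -90 to +73, flat top z = 70. Left of it (y 122 to 130) a side wall, top z = 69. Right (y -130 to 0, full depth) the fixed flat white deck, top z = 69, no rim: a thing slides straight from lid to deck along -y.
- lid_green_angle (a joint): Green lid angle, rad: 0 shut, positive open, negative pressed in (stop -0.065). Hinge along case y at case x = +75, z = 65 mm. Pressed in 0.02 to 0.03 (3 to 5 mm down at the ring, about 7 N; 25 N is harmless) the catch lets go for good; on letting go a spring raises the lid to about 0.34 (front edge 55 mm up) and holds it.
- lid_green: Green lid: flat panel 163 (x) x 118 (y) x 10 mm with a front skirt 26 mm deep overall. Origin on the hinge line, 5 mm below its top face; it reaches to x = -165 mm from there; turns with the lid.
- lid_green_dot (a point): Centre of the white ring (24 mm across) on the green lid's top face, 25 mm from its front edge, midway across: the place to press. Turns with the lid.
- offcut: Loose block of brown timber, 75 (x) x 42 (y) x 34 mm high, 0.1 to 0.2 kg, lying flat on the green lid; origin at the centre of its underside.
- case_blue: A second fixed case, just like the first but with a blue lid: leave alone. Origin and axes as for the green one, same sizes.
- lid_blue_angle (a joint): Angle of the blue lid: 0 shut and latched, must stay so. It has the same catch and lets go when pressed.
- tape: Loose yellow tape measure, 65 x 32 x 50 mm high, on the deck of the blue case: bystander. Origin at the centre of its underside.
- core: Loose cardboard tube core standing on the deck of the blue case, 76 mm across, 50 mm high: bystander. Origin at the centre of its underside.
- wrap: Loose white roll of stretch wrap standing on the bench, 90 mm across, 80 mm high: bystander. Origin at the centre of its underside.
Things that resemble listed ones, but are neither listed nor needed, are in the scene too. What is meant by the offcut is not pink, and is the larger of those in its own colour.

How it is judged:
On the way, in this order (a step that is already met when the one before it is completed fails the run):
1. the offcut lies flat on the green case's deck, wholly off the lid, with the lid still shut (y of offcut in the frame of case_green between -0.13 and -0.018 m and x of offcut in the frame of case_green between -0.095 and 0.095 m and z of offcut in the frame of case_green between 0.062 and 0.076 m and angle between offcut's own z axis and vertical below 0.1 rad and contact force between offcut and lid_green below 0.05 N and value of joint lid_green_angle between -0.008 and 0.03 rad), for 0.2 s.
2. the fingers press the green lid in (value of joint lid_green_angle below -0.01 rad and contact force between the fingers and lid_green above 1 N), for 0.02 s.
3. the green lid has sprung ajar (value of joint lid_green_angle above 0.2 rad), for 0.2 s.
At the end, for the whole second after the job is handed in: The green lid stands still on its spring between 0.2 and 0.5 rad open; the offcut lies flat and at rest on the green case's deck, off the lid, its centre at least 18 mm on the deck's side; the blue lid is shut (within -0.02 to 0.03 rad) (y of offcut in the frame of case_green between -0.13 and -0.018 m and x of offcut in the frame of case_green between -0.095 and 0.095 m and z of offcut in the frame of case_green between 0.062 and 0.076 m and angle between offcut's own z axis and vertical below 0.1 rad and contact force between offcut and lid_green below 0.05 N and value of joint lid_green_angle between 0.2 and 0.5 rad and velocity of joint lid_green_angle between -0.05 and 0.05 rad/s and linear speed of offcut below 0.02 m/s and value of joint lid_blue_angle between -0.02 and 0.03 rad); the robot touches nothing.
It fails at once if the offcut is lifted (15 mm), tipped over (0.3 rad) or knocked off the case (z of offcut in the frame of case_green above 0.085 m or angle between offcut's own z axis and vertical above 0.3 rad or z of offcut in the frame of case_green below 0.055 m).
It fails at once if the green lid opens with the offcut still on it (value of joint lid_green_angle above 0.06 rad and contact force between offcut and lid_green above 0.1 N).
It fails at once if the blue lid is pressed or opened (value of joint lid_blue_angle below -0.02 rad or value of joint lid_blue_angle above 0.03 rad).
It fails at once if a bystander is moved by more than 20 mm (distance of any of tape, core, wrap from where it was at the start of the episode above 0.02 m).
It also fails if it takes over 45 s, if anything falls off the work surface, if the arm or the gripper's body presses on something with over 40 N, if the wrist force passes 120 N, or if a joint passes its speed limit or range.

## Working session

There is one attempt and no reset: what is moved stays moved. The work goes in short steps, Python scripts to look and compute and a tool call to move; the robot and the scene stay as the last step left them, time stands still between calls to the robot, and variables do not carry over. Pictures are saved under pics/ and viewed, at most 10 in all, crops included, and the job is handed in when it is done.

Besides the shell and the picture viewer there is one more tool, called after "Call:" in YAML: its name, and indented under it one key for each argument. servo_tool: Moves the arm, as the interface text tells. Scaled input: -1 to 1 covers 0.25 m each way for a shift and 180 degrees each way for a turn. Its arguments: {"type":"object","properties":{"plan":{"type":"array","items":{"type":"array"}},"force":{"type":"number"}},"required":["plan"]}

```bash
mkdir -p pics; cat > h.py <<'E'
import numpy as np, cv2
from station import status, viewer, order
def grab(n,f):
    im=viewer.get_image(n); cv2.imwrite(f'pics/{f}.png',im['color']); np.save(f'pics/{f}.npy',im,allow_pickle=True); return im
def load(f): return np.load(f'pics/{f}.npy',allow_pickle=True).item()
def ray(im,u,v):
    x=(u-im['cx'])/im['fx'];y=(v-im['cy'])/im['fy'];a,b=x,y
    for _ in range(20):
        s=1+im['k1']*(a*a+b*b);a,b=x/s,y/s
    R=np.array(im['R']);t=np.array(im['t']);d=R.T@np.array([a,b,1.]);return -R.T@t,d
def plane(im,u,v,z):
    c,d=ray(im,u,v);return c+d*(z-c[2])/d[2]
def tri(i1,p1,i2,p2):
    c1,d1=ray(i1,*p1);c2,d2=ray(i2,*p2)
    s=np.linalg.lstsq(np.array([d1,-d2]).T,c2-c1,rcond=None)[0]
    a=c1+s[0]*d1;b=c2+s[1]*d2;return (a+b)/2,np.linalg.norm(a-b)
E
python3 - <<'E'
from h import *
a=grab('top','t0');b=grab('side','s0')
s=status.state();print(s['t'],s['tcp_pos'],np.round(s['orientation'],3).tolist(),s['grip_width'],s['contact_force'])
for i in(a,b):print(-np.array(i['R']).T@i['t'],i['fx'])
E
```

```text
0.1 [ 0.14223277 -0.63383698  0.24451048] [[0.976, 0.219, -0.0], [0.219, -0.976, 0.001], [-0.0, -0.001, -1.0]] 0.08553652098574066 [ 0.216298    0.30436727 -0.27155253]
[0.49522781 0.07266938 1.44563248] 476.684219259444
[0.15576624 0.64739735 0.80549227] 370.51800617953546
```

View pics/t0.png

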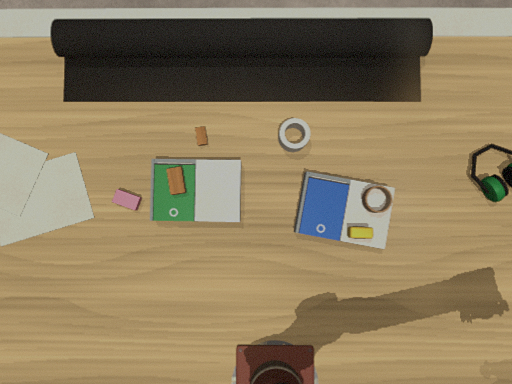

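View pics/s0.png

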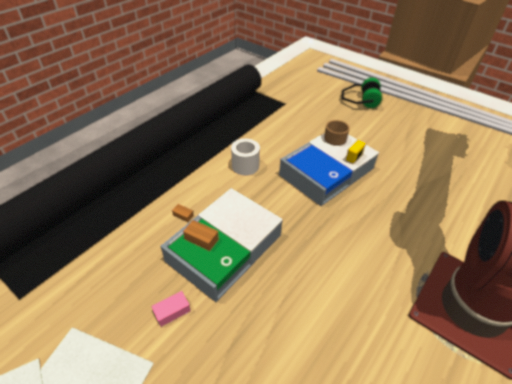

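The top view shows the green case at about (197,190) and the blue case at about (345,210). There are three candidates for the offcut:
- Brown block at (176,180), on the green lid. It is the larger brown one.
- Brown block at (201,135), smaller and on the bench.
- Pink block at (126,199).

The first fits the description. I'll confirm it in a crop and measure.

```bash
cat > m.py <<'E'
from h import *
import sys
def masks(im):
    h=cv2.cvtColor(im['color'],cv2.COLOR_BGR2HSV)
    return dict(green=cv2.inRange(h,(50,120,50),(75,255,255)),brown=cv2.inRange(h,(5,165,90),(16,255,230)))
def blobs(m,amin=40):
    c,_=cv2.findContours(m,cv2.RETR_EXTERNAL,cv2.CHAIN_APPROX_NONE);return sorted([k for k in c if cv2.contourArea(k)>amin],key=cv2.contourArea)[::-1]
E
python3 - <<'E'
from m import *
T=load('t0');S=load('s0')
for n,I in(('T',T),('S',S)):
    for k,m in masks(I).items():
        for c in blobs(m)[:5]:
            r=cv2.minAreaRect(c);print(n,k,cv2.contourArea(c),np.round(r[0]),np.round(r[1]),round(r[2]))
            if n=='T':
                z=.07 if k=='green' else .104
                P=np.array([plane(T,*p,z)[:2] for p in c[:,0]],np.float32);w=cv2.minAreaRect(P);print('  world',np.round(w[0],4),np.round(w[1],4),w[2])
def up(I,x,y,w,h,s):return cv2.resize(I['color'][y:y+h,x:x+w],None,fx=s,fy=s,interpolation=cv2.INTER_CUBIC)
cv2.imwrite('pics/c0.png',np.hstack([up(T,145,120,105,110,4)[:420],up(S,155,185,130,150,3)[:420].copy()[:420]]))
E
```

```text
T green 1540.0 [174. 192.] [40. 55.] 2
  world [0.567  0.2921] [0.1158 0.1593] 88.51329803466797
T green 306.0 [494. 188.] [26. 17.] 69
  world [ 0.5779 -0.6347] [0.074  0.0504] 19.753992080688477
S green 2071.0 [210. 250.] [68. 49.] 40
S green 248.0 [372.  97.] [20. 17.] 90
S brown 500.0 [201. 234.] [32. 19.] 27
S brown 158.5 [182. 212.] [18. 11.] 24
```

View pics/c0.png

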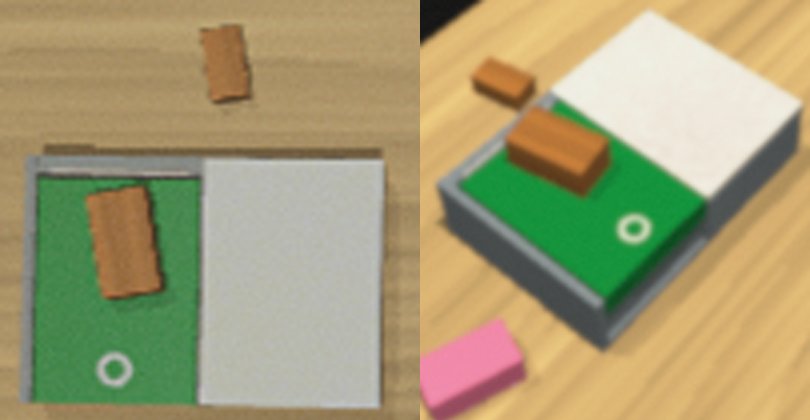

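The crop confirms it: the large brown block lies on the green lid, turned slightly, and the ring is clear of it. I'll triangulate the corners from both views.

```bash
python3 - <<'E'
from m import *
T=load('t0');S=load('s0')
f=lambda p:(p[0]/4+145-.4,p[1]/4+120-.4); g=lambda p:((p[0]-420)/3+155-.35,p[1]/3+185-.35)
for n,a,b in [('deck++',(384,158),(650,12)),('deck-x-y',(381,407),(800,104)),('deck-x+y',(198,403),(708,197)),('deck+x+y',(203,158),(553,93)),('ring',(114,370),(634,229)),
 ('o +-',(145,184),(537,105)),('o --',(162,287),(609,148)),('o -+',(106,298),(583,165)),('o ++',(86,196),(508,127))]:
    P,e=tri(T,f(a),S,g(b));z=.104 if n[0]=='o' else .07
    print(n,P.round(4),round(e,4),'top@z',plane(T,*f(a),z)[:2].round(4),'side@z',plane(S,*g(b),z)[:2].round(4))
h=cv2.cvtColor(T['color'],cv2.COLOR_BGR2HSV)
print(h[180,176],h[135,201],h[185,172])
m=cv2.inRange(h,(4,140,60),(16,255,230))
for c in blobs(m[120:230,145:250].copy(),30):
    P=np.array([plane(T,p[0]+145,p[1]+120,.104)[:2] for p in c[:,0]],np.float32);print(cv2.minAreaRect(P))
E
```

```text
deck++ [0.6631 0.0987 0.0635] 0.0002 top@z [0.6622 0.0985] side@z [0.6587 0.1035]
deck-x-y [0.4839 0.1019 0.0645] 0.0047 top@z [0.482  0.1006] side@z [0.4835 0.1071]
deck-x+y [0.4849 0.2327 0.0682] 0.0002 top@z [0.4849 0.2324] side@z [0.4842 0.2338]
deck+x+y [0.6625 0.2301 0.0651] 0.0011 top@z [0.6624 0.2299] side@z [0.6587 0.2326]
ring [0.5093 0.2937 0.0704] 0.0017 top@z [0.5086 0.2933] side@z [0.5102 0.294 ]
o +- [0.6399 0.2673 0.0996] 0.001 top@z [0.6398 0.267 ] side@z [0.6364 0.2694]
o -- [0.5681 0.2569 0.0891] 0.0014 top@z [0.5668 0.2544] side@z [0.5601 0.2653]
o -+ [0.5596 0.2935 0.1109] 0.0023 top@z [0.559  0.2939] side@z [0.5646 0.2906]
o ++ [0.63   0.3066 0.1159] 0.0002 top@z [0.6313 0.3088] side@z [0.6381 0.3007]
[ 15 141 156] [ 15 152 158] [ 16 147 161]
((0.5980736613273621, 0.2812420129776001), (0.07419770956039429, 0.04064143821597099), 9.271322250366211)
((0.7255308628082275, 0.20985208451747894), (0.05094397813081741, 0.02677822858095169), 7.422482013702393)
```

The measurements are consistent:
- **Green case:** origin about (0.573, 0.231), yaw about -1°.
- **Ring:** (0.509, 0.293, 0.070), which matches the given geometry.
- **Offcut:** centre (0.598, 0.281), yaw +9°, top about 0.104.

I'll swing the arm round at a safe height with the fingers half open.

Call:
servo_tool:
  plan:
    - [[0, 0, -0.139], [0.956, -0.586, 0], 0]
    - [[0, 0, -0.139], [0.956, -0.586, 0], 0]
    - [[0, 0, -0.139], [0.956, -0.586, 0], 0]
    - [[0, 0, -0.139], [0.956, -0.586, 0], 0]
    - [[0, 0, -0.139], [0.956, -0.586, 0], 0]
    - [[0, 0, -0.139], [0.956, -0.586, 0], 0]
    - [[0, 0, -0.139], [0.956, -0.586, 0], 0]
    - [[0, 0, -0.139], [0.956, -0.586, 0], 0]
  force: 20

```text
t: 0.77
tcp_pos: [0.3494, -0.433, 0.2453]
orientation: [[0.786, 0.619, 0.002], [0.619, -0.786, 0.002], [0.003, -0.0, -1.0]]
contact_force: [0.6, 0.3, 0.7]
grip_width: 0.0426
finger_force: 0.0
```

Call:
servo_tool:
  plan:
    - [[0, 0, -0.139], [0.967, -0.257, 0], 0]
    - [[0, 0, -0.139], [0.967, -0.257, 0], 0]
    - [[0, 0, -0.139], [0.967, -0.257, 0], 0]
    - [[0, 0, -0.139], [0.967, -0.257, 0], 0]
    - [[0, 0, -0.139], [0.967, -0.257, 0], 0]
    - [[0, 0, -0.139], [0.967, -0.257, 0], 0]
    - [[0, 0, -0.139], [0.967, -0.257, 0], 0]
    - [[0, 0, -0.139], [0.967, -0.257, 0], 0]

```text
t: 1.43
tcp_pos: [0.4967, -0.2378, 0.245]
orientation: [[0.454, 0.891, -0.0], [0.891, -0.454, 0.001], [0.001, -0.001, -1.0]]
contact_force: [0.3, -1.2, -0.9]
grip_width: 0.0426
finger_force: 0.0
```

Call:
servo_tool:
  plan:
    - [[0, 0, -0.145], [0.98, -0.14, 0], 0]
    - [[0, 0, -0.145], [0.98, -0.14, 0], 0]
    - [[0, 0, -0.145], [0.98, -0.14, 0], 0]
    - [[0, 0, -0.145], [0.98, -0.14, 0], 0]
    - [[0, 0, -0.145], [0.98, -0.14, 0], 0]
    - [[0, 0, -0.145], [0.98, -0.14, 0], 0]
    - [[0, 0, -0.145], [0.98, -0.14, 0], 0]
    - [[0, 0, -0.145], [0.98, -0.14, 0], 0]

```text
t: 2.1
tcp_pos: [0.5769, -0.0053, 0.2449]
orientation: [[0.018, 1.0, -0.001], [1.0, -0.018, 0.001], [0.0, -0.001, -1.0]]
contact_force: [0.2, -1.8, -0.6]
grip_width: 0.0425
finger_force: 0.0
```

Call:
servo_tool:
  plan:
    - [[0, 0, 0], [1, 0.06, 0], 0]
    - [[0, 0, 0], [1, 0.06, 0], 0]
    - [[0, 0, 0], [1, 0.06, 0], 0]
    - [[0, 0, 0], [1, 0.06, 0], 0]
    - [[0, 0, 0], [1, 0.06, 0], 0]
    - [[0, 0, 0], [1, 0.06, 0], 0]
    - [[0, 0, 0], [1, 0.06, 0], 0]
    - [[0, 0, 0], [1, 0.06, 0], 0]

```text
t: 2.77
tcp_pos: [0.5969, 0.2438, 0.2445]
orientation: [[0.019, 1.0, -0.001], [1.0, -0.019, -0.0], [-0.0, -0.001, -1.0]]
contact_force: [0.6, -1.4, 0.0]
grip_width: 0.0429
finger_force: 0.0
```

Call:
servo_tool:
  plan:
    - [[0, 0, 0], [0.4, 0, 0], 0]
    - [[0, 0, 0], [0.4, 0, 0], 0]
    - [[0, 0, 0], [0.4, 0, 0], 0]
    - [[0, 0, 0], [0.4, 0, 0.2], 0]
    - [[0, 0, 0], [0.4, 0, 0.2], 0]
    - [[0, 0, 0], [0.4, 0, 0.3], 0]
    - [[0, 0, 0], [0.4, 0, 0.3], 0]
    - [[0, 0, 0], [0.4, 0, 0.3], 0]

```text
t: 3.43
tcp_pos: [0.6002, 0.3393, 0.1696]
orientation: [[0.025, 1.0, -0.002], [1.0, -0.025, -0.003], [-0.003, -0.002, -1.0]]
contact_force: [0.6, 0.0, 1.6]
grip_width: 0.0427
finger_force: 0.0
```

```bash
python3 - <<'E'
from h import *
T=grab('top','t1');S=grab('side','s1')
a=cv2.resize(T['color'][120:240,130:260],None,fx=3,fy=3);b=cv2.resize(S['color'][140:310,130:300],None,fx=2.4,fy=2.4)
h=max(a.shape[0],b.shape[0]);p=lambda i:cv2.copyMakeBorder(i,0,h-i.shape[0],0,0,cv2.BORDER_CONSTANT)
cv2.imwrite('pics/c1.png',np.hstack([p(a),p(b)]));s=status.state();print(s['tcp_pos'],s['contact_force'])
E
```

```text
[0.60057187 0.34153924 0.17204166] [-0.7650682  -0.49931247  0.61361375]
```

View pics/c1.png

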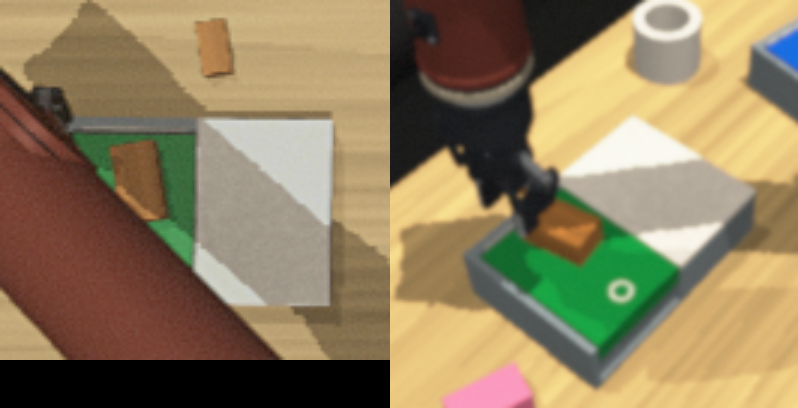

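The gripper now stands above the lid's +y edge at y=0.341, and the offcut's nearest corner is at y≈0.309. Its fingertips appear at about (540,215) in the side crop. I'll descend beside the block.

Call:
servo_tool:
  plan:
    - [[0, 0, 0], [0, 0, 0.1], 0]
    - [[0, 0, 0], [0, 0, 0.2], 0]
    - [[0, 0, 0], [0, 0, 0.25], 0]
    - [[0, 0, 0], [0, 0, 0.28], 0]
    - [[0, 0, 0], [0, 0, 0.3], 0]
    - [[0, 0, 0], [0, 0, 0.31], 0]
    - [[0, 0, 0], [0, 0, 0.31], 0]
    - [[0, 0, 0], [0, 0, 0.31], 0]

```text
t: 4.2
tcp_pos: [0.5997, 0.3434, 0.094]
orientation: [[0.021, 1.0, 0.001], [1.0, -0.021, 0.001], [0.001, 0.001, -1.0]]
contact_force: [0.6, 0.1, -0.0]
grip_width: 0.0426
finger_force: 0.0
```

```bash
python3 - <<'E'
from h import *
S=grab('side','s2')
cv2.imwrite('pics/c2.png',cv2.resize(S['color'][170:320,140:300],None,fx=4,fy=4));s=status.state();print(s['tcp_pos'],s['contact_force'])
E
```

```text
[0.59971547 0.34345728 0.09400387] [ 0.44167041  0.19242694 -0.29148342]
```

View pics/c2.png

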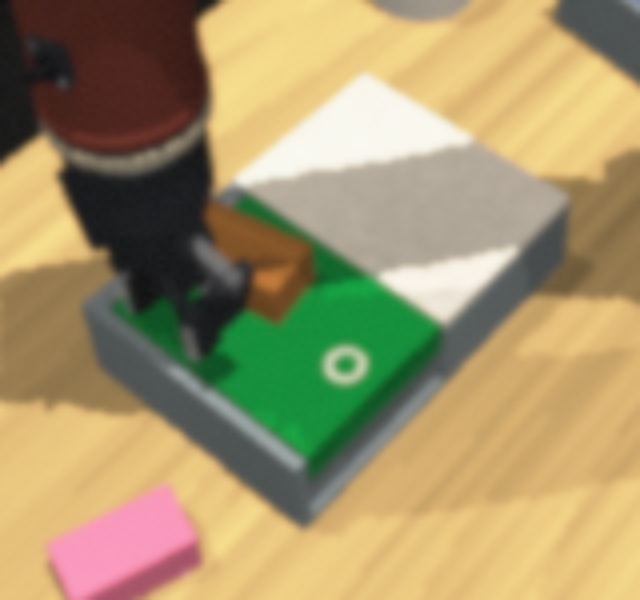

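The fingers stand behind the offcut with tips just above the lid, near (200,350). I'll push slowly along -y.

Call:
servo_tool:
  plan:
    - [[0, 0, 0], [-0.04, 0, 0.01], 0]
    - [[0, 0, 0], [-0.08, 0, 0.01], 0]
    - [[0, 0, 0], [-0.11, 0, 0.01], 0]
    - [[0, 0, 0], [-0.14, 0, 0.01], 0]
    - [[0, 0, 0], [-0.17, 0, 0.01], 0]
    - [[0, 0, 0], [-0.2, 0, 0.01], 0]
    - [[0, 0, 0], [-0.23, 0, 0.01], 0]
    - [[0, 0, 0], [-0.26, 0, 0.01], 0]

```text
t: 4.92
tcp_pos: [0.5979, 0.2773, 0.0905]
orientation: [[0.021, 1.0, 0.0], [1.0, -0.021, 0.0], [0.0, 0.0, -1.0]]
contact_force: [-0.4, 0.8, 0.6]
grip_width: 0.0429
finger_force: 0.4
```

```bash
python3 - <<'E'
from h import *
S=grab('side','s3');T=grab('top','t3')
a=cv2.resize(T['color'][140:240,140:250],None,fx=3,fy=3);b=cv2.resize(S['color'][180:310,150:290],None,fx=3,fy=3)
h=max(a.shape[0],b.shape[0]);p=lambda i:cv2.copyMakeBorder(i,0,h-i.shape[0],0,0,cv2.BORDER_CONSTANT)
cv2.imwrite('pics/c3.png',np.hstack([p(a),p(b)]));s=status.state();print(s['tcp_pos'],s['contact_force'])
E
```

```text
[0.59833703 0.27604792 0.09028285] [-0.00311886  0.37416163 -0.07707083]
```

View pics/c3.png

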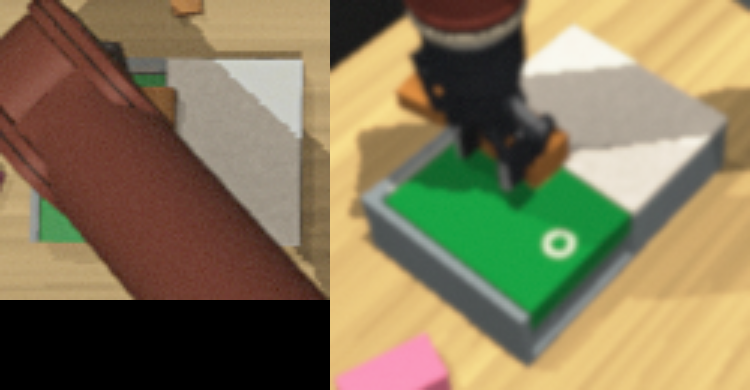

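The offcut is moving ahead of the fingers, flat and square, with an edge just crossing onto the deck at about (175,100) in the top crop. I'll continue.

Call:
servo_tool:
  plan:
    - [[0, 0, 0], [-0.04, 0, 0], 0]
    - [[0, 0, 0], [-0.09, 0, 0], 0]
    - [[0, 0, 0], [-0.14, 0, 0], 0]
    - [[0, 0, 0], [-0.19, 0, 0], 0]
    - [[0, 0, 0], [-0.24, 0, 0], 0]
    - [[0, 0, 0], [-0.28, 0, 0], 0]
    - [[0, 0, 0], [-0.31, 0, 0], 0]
    - [[0, 0, 0], [-0.32, 0, 0], 0]

```text
t: 5.68
tcp_pos: [0.5965, 0.1959, 0.0903]
orientation: [[0.023, 1.0, 0.0], [1.0, -0.023, -0.001], [-0.001, 0.0, -1.0]]
contact_force: [0.6, -0.1, -0.2]
grip_width: 0.0427
finger_force: 0.3
```

Call:
servo_tool:
  plan:
    - [[0, 0, 0], [0.0, 0, 0], 0]
    - [[0, 0, 0], [0.04, 0, 0], 0]
    - [[0, 0, 0], [0.08, 0, 0], 0]
    - [[0, 0, 0], [0.08, 0, -0.1], 0]
    - [[0, 0, 0], [0.08, 0, -0.2], 0]
    - [[0, 0, 0], [0.08, 0, -0.3], 0]
    - [[0, 0, 0], [0.08, 0, -0.4], 1]
    - [[0, 0, 0], [0.08, 0, -0.4], 1]

```text
t: 6.35
tcp_pos: [0.5981, 0.2219, 0.1959]
orientation: [[0.018, 1.0, 0.007], [1.0, -0.019, 0.003], [0.004, 0.007, -1.0]]
contact_force: [-0.1, 0.3, 0.3]
grip_width: 0.0194
finger_force: 0.0
```

```bash
python3 - <<'E'
from h import *
S=grab('side','s4');T=grab('top','t4')
a=cv2.resize(T['color'][140:240,140:250],None,fx=3,fy=3);b=cv2.resize(S['color'][180:310,150:290],None,fx=3,fy=3)
h=max(a.shape[0],b.shape[0]);p=lambda i:cv2.copyMakeBorder(i,0,h-i.shape[0],0,0,cv2.BORDER_CONSTANT)
cv2.imwrite('pics/c4.png',np.hstack([p(a),p(b)]));s=status.state();print(s['tcp_pos'],s['contact_force'])
E
```

```text
[0.59668254 0.22041775 0.19139009] [-0.79096102 -0.51401525 -0.95723605]
```

View pics/c4.png

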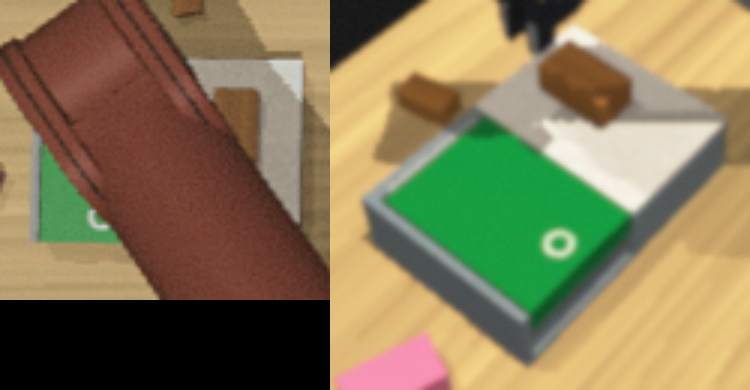

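The offcut lies flat in the middle of the deck at (590,85) in the side crop, clear of the lid, which is still shut. Next I'll go above the ring with closed fingers.

Call:
servo_tool:
  plan:
    - [[0, 0, 0], [0.29, -0.36, 0], 1]
    - [[0, 0, 0], [0.29, -0.36, 0], 1]
    - [[0, 0, 0], [0.29, -0.36, 0], 1]
    - [[0, 0, 0], [0.29, -0.36, 0], 1]
    - [[0, 0, 0], [0.29, -0.36, 0.15], 1]
    - [[0, 0, 0], [0.29, -0.36, 0.25], 1]
    - [[0, 0, 0], [0.29, -0.36, 0.28], 1]
    - [[0, 0, 0], [0.29, -0.36, 0.28], 1]

```text
t: 7.12
tcp_pos: [0.5064, 0.292, 0.1175]
orientation: [[0.02, 1.0, -0.005], [1.0, -0.02, -0.002], [-0.002, -0.005, -1.0]]
contact_force: [0.4, -0.1, 0.3]
grip_width: 0.0002
finger_force: 0.0
```

```bash
python3 - <<'E'
from h import *
S=grab('side','s5')
cv2.imwrite('pics/c5.png',cv2.resize(S['color'][180:310,150:290],None,fx=4,fy=4));s=status.state();print(s['tcp_pos'],s['contact_force'],s['grip_width'])
E
```

```text
[0.50741746 0.29263589 0.11948219] [ 0.12498064  1.02780804 -0.28135103] -0.00014835223818290526
```

View pics/c5.png

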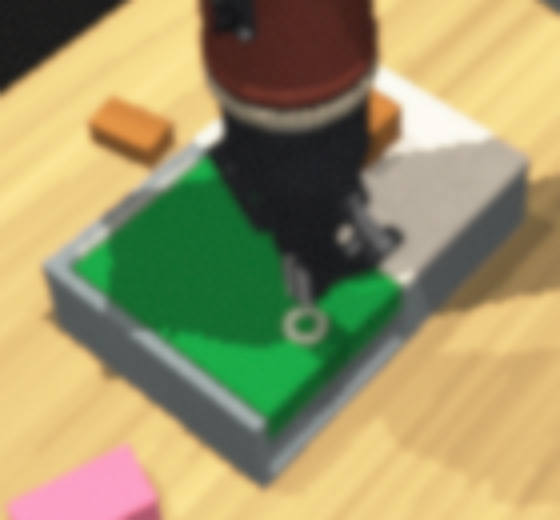

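The closed tips stand just above the ring at (305,325). I'll press.

Call:
servo_tool:
  plan:
    - [[0, 0, 0], [0, 0, 0.05], 1]
    - [[0, 0, 0], [0, 0, 0.1], 1]
    - [[0, 0, 0], [0, 0, 0.13], 1]
    - [[0, 0, 0], [0, 0, 0.14], 1]
    - [[0, 0, 0], [0, 0, 0.15], 1]
    - [[0, 0, 0], [0, 0, 0.16], 1]
    - [[0, 0, 0], [0, 0, 0.165], 1]
    - [[0, 0, 0], [0, 0, 0.165], 1]

```text
t: 7.83
tcp_pos: [0.508, 0.2922, 0.0795]
orientation: [[0.021, 1.0, -0.0], [1.0, -0.021, -0.001], [-0.001, -0.0, -1.0]]
contact_force: [-2.1, -1.8, 3.4]
grip_width: -0.0005
finger_force: 2.0
```

Call:
servo_tool:
  plan:
    - [[0, 0, 0], [0, 0, 0.008], 1]
    - [[0, 0, 0], [0, 0, 0.014], 1]
    - [[0, 0, 0], [0, 0, 0.014], 1]
    - [[0, 0, 0], [0, 0, 0.014], 1]
    - [[0, 0, 0], [0, 0, 0.014], 1]
    - [[0, 0, 0], [0, 0, 0.014], 1]
    - [[0, 0, 0], [0, 0, 0.014], 1]
    - [[0, 0, 0], [0, 0, 0.014], 1]

```text
t: 8.5
tcp_pos: [0.5082, 0.2924, 0.0761]
orientation: [[0.021, 1.0, 0.0], [1.0, -0.021, -0.0], [-0.0, 0.0, -1.0]]
contact_force: [-2.8, -2.1, 6.8]
grip_width: 0.0
finger_force: 3.1
```

Call:
servo_tool:
  plan:
    - [[0, 0, 0], [0, 0, -0.05], 1]
    - [[0, 0, 0], [0, 0, -0.12], 1]
    - [[0, 0, 0], [0, 0, -0.2], 1]
    - [[0, 0, 0], [0, 0, -0.3], 1]
    - [[0, 0, 0], [0, 0, -0.4], 1]
    - [[0, 0, 0], [0, 0, -0.5], 1]
    - [[0, 0, 0], [0, 0, -0.6], 1]
    - [[0, 0, 0], [0, 0, -0.6], 1]

```text
t: 9.17
tcp_pos: [0.5099, 0.2943, 0.2318]
orientation: [[0.021, 1.0, 0.007], [1.0, -0.021, 0.004], [0.004, 0.007, -1.0]]
contact_force: [0.1, 0.4, 0.8]
grip_width: -0.0001
finger_force: 0.0
```

Call:
servo_tool:
  plan:
    - [[0, 0, 0], [-0.3, 0, -0.1], 1]
    - [[0, 0, 0], [-0.5, 0, -0.1], 1]
    - [[0, 0, 0], [-0.7, 0, -0.1], 1]
    - [[0, 0, 0], [-0.8, 0, -0.1], 1]
    - [[0, 0, 0], [-0.8, 0, -0.1], 1]
    - [[0, 0, 0], [-0.8, 0, -0.1], 1]
    - [[0, 0, 0], [-0.8, 0, -0.1], 1]
    - [[0, 0, 0], [-0.8, 0, -0.1], 1]

```text
t: 9.83
tcp_pos: [0.504, 0.093, 0.2512]
orientation: [[0.021, 1.0, 0.001], [1.0, -0.021, 0.001], [0.001, 0.001, -1.0]]
contact_force: [0.7, 0.5, -0.3]
grip_width: 0.0001
finger_force: 0.0
```

```bash
python3 - <<'E'
from h import *
S=grab('side','s6')
cv2.imwrite('pics/c6.png',cv2.resize(S['color'][100:310,150:400],None,fx=2.6,fy=2.6));s=status.state();print(s['t'],s['tcp_pos'],s['contact_force'],s['grip_width'])
E
```

```text
9.8833 [0.5039181  0.09378891 0.25097594] [0.20094893 0.81143507 0.42500697] -0.0002271394516409014
```

View pics/c6.png

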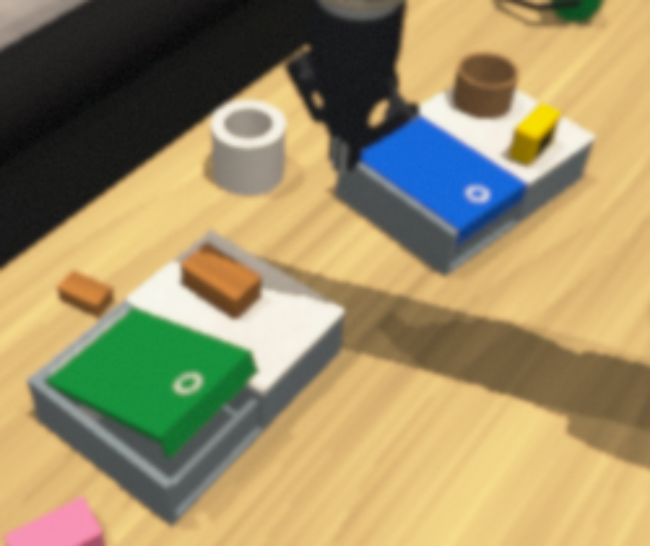

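The green lid stands ajar, with its ring at (188,383). The offcut lies flat on the deck at (220,282), and the blue case and its items are undisturbed. I'll let everything settle, then hand in.

Call:
servo_tool:
  plan:
    - [[0, 0, 0], [0, 0, 0], 1]
    - [[0, 0, 0], [0, 0, 0], 1]
    - [[0, 0, 0], [0, 0, 0], 1]
    - [[0, 0, 0], [0, 0, 0], 1]
    - [[0, 0, 0], [0, 0, 0], 1]
    - [[0, 0, 0], [0, 0, 0], 1]
    - [[0, 0, 0], [0, 0, 0], 1]
    - [[0, 0, 0], [0, 0, 0], 1]

```text
t: 10.55
tcp_pos: [0.5039, 0.0925, 0.2506]
orientation: [[0.021, 1.0, -0.0], [1.0, -0.021, 0.0], [0.0, -0.0, -1.0]]
contact_force: [-0.1, -0.3, 0.0]
grip_width: 0.0001
finger_force: 0.0
```

```bash
python3 -c "
from h import *
print(order.close_job())"
```

```text
the job is handed in; nothing more can be done
None
```

I handed the job in at about 10.6 s; no verdict came back, but the last picture shows the offcut flat on the white deck, the green lid ajar on its spring, and the blue case and its items undisturbed.

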